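Read the code on the blue-capped bottle

ROBOT

A 7-joint arm with a two-finger parallel gripper is mounted at the origin on a cart in front of the work surface, level with it; the furniture and walls round the work are solid. World frame = base frame: x ahead of the robot, y to its left, z up, the work surface at z = 0. Lengths are in m, angles in degrees, forces in N, time in s.
With the tool pointing down it reaches from about 0.425 to 0.875 m from the base axis. Payload 4.7 kg.
Tool frame: the origin (TCP) lies midway between the tips of the shut fingers; the grasp point (between the pads) lies 19 mm behind it; z points along the fingers, y is the line along which they close (so a half turn about z gives the same grasp; the last joint's range is limited). The gripper opens to 87 mm and grips with 3 to 60 N. Pads are 19 mm wide; open, the fingers measure 117 mm over their backs; the gripper's body (75 mm by 190 mm) begins 51 mm behind the grasp point.
Start: joints at [64.062, 18.392, -4.016, 83.108, 1.295, 78.541, -3.26], TCP at [0.293, -0.58, 0.201] pointing down, gripper open.
Joint ranges: [-163.93, 163.93], [-17.29, 119.83], [-79.2, 71.16], [3.27, 140.29], [-89.18, 269.18], [5.43, 117.66], [-154.24, 154.24]. Speed limits (degrees/s): [147.25, 147.25, 180, 180, 180, 180, 180].

INTERFACE

Orientations are given as [roll, pitch, yaw] about the fixed x, y, z axes, in that order (R = Rz(yaw) Ry(pitch) Rx(roll)).
In Python, from cell import env, viewer, boxes_of, masks_of gives the robot as it stands. The module is installed in compiled form; this text tells all that it offers.
- The arm moves only by the tool apply_moves, never from a script. Its argument "moves" is a list of rows, each a list of 7 numbers: the shift along the tool's x, y, z scaled (see below), then the turn, a rotation vector about the tool's x, y, z scaled (see below), then the opening, from 0 (shut) to 1 (fully open). A call has 1 to 20 rows; each row is the pose to reach, as a shift and turn from the pose commanded when the call began, along the tool's axes at that moment; what a row does not reach only later rows make up. The controller multiplies each number of a shift by 0.2 m and each number of a turn by 1.5 rad. A row lasts 1/10 s, in which the tool goes at most 50 mm and 8.59 degrees, less where a joint would pass 70% of its speed; a pose out of reach is approached as far as the arm can. A call with a number of a shift or a turn outside -1 to 1 is refused whole. A call with a gripper value outside its range is refused whole. The fingers move at their own pace and stop on an object; "grip_force" is the grip in N (left out, the last holds). Time passes only in rows, so rows that repeat a pose let the fingers close. It gives the time, the measured TCP pose, the force, the opening and the grip force at its end, in the units of the state.
- env.get_obs(): the state, without advancing time (a new reading comes with each control period).
- viewer.read_camera(name): name is "scene" or "top" or "wrist"; returns the picture (420x560x3 uint8, red, green, blue); there is no depth.
- viewer.get_calibration(name): a dict with "fov_y" (degrees; the focal length in pixels is half the picture's height over the tangent of half this angle, whatever the lens; pixels are square), "cx", "cy" (the principal point, pixels), "k1" (the pictures are not rectified: a ray, as slopes to the right and down, at radius r is drawn at 1 + k1 r^2 times it, then the intrinsics apply), "position" and "orientation" of the camera in the world. Camera axes: x right, y up, looking along -z (the intrinsics and any distortion apply to the point x, -y, -z); pixel columns grow to the right and rows downward; lengths in m; the calibration is good to about 2 mm. A picture is of the moment at which its call begins: read the wrist's pose just before it. get_calibration takes no time and is no camera call; for the wrist camera it gives the pose at the moment of the call.
- env.sign_off(): hands the job in; it is judged then, once.
Trained networks look in the newest picture that a camera, given by its name, has taken for a name from the list of things; names that differ only in an ending like _2 or _b are one class to them, and where a whole thing is asked for, a point or a joint stands for the part that bears it (a point fixed in the world has none). Each returns a list of dicts, best first, with "conf" (0 to 1); they miss things now and then, are a little off and sometimes report something else, mostly with a low value. They report only what shows in the picture. A call takes as long as a camera call. They do not tell look-alikes from the thing itself.
- boxes_of(camera, target): "location" ([column, row] in pixels, amid what is visible of it).
- masks_of(camera, target): "pixels" (420x560 bool, what is visible of it) and "location" ([column, row] in pixels, amid what is visible of it).
The state is a dict: "time_s": time; "qpos": joint angles; "joint_velocities": joint speeds; "effort": joint torques, N m; "tool_pos": TCP position; "tool_rot": TCP orientation; "force": force on the tool from outside, world axes, zero at the start; "wrist_torque": the same for the moment, N m; "grip_width": finger opening in m; "grasp_force": force on a finger pad.
Only numpy, scipy, OpenCV 4.12 (cv2) and the standard library are available. Lean on these libraries where they do the work, as an engineer would, in place of code of your own. Each camera call takes 0.05 s, during which the arm holds its last target. There are 200 camera calls.

TASK

Log the blue-capped reagent bottle: pick up the yellow code reader from its white charging pad and hold it still for about two seconds with its window facing straight down, centred about 5 cm above the code sticker on top of the blue cap. Then lay the reader back on the middle of its pad, window down and lengthwise along the pad, and let go. Do not shift the bottle, and do not drop the reader.

Things in the scene. Friction and masses are not known exactly. Their poses are not given: they have to be found in the camera images.
- reader_grip (a point): Centre of the yellow handle of the reader, a rigid bar 176 mm long, near its centre of mass, 28 mm above the pad it lies on. x runs from foot to head, z up. Handle 28 wide (y) x 28 high, underside 14 above the pad, free from x = -64 to +44; grey head 46 x 46 x 42 high beyond +44, grey foot 34 wide beyond -64. 0.15 to 0.25 kg. Grasp here across y from above.
- reader_window (a point): Centre of the red reading window in the underside of the reader's head: 67 mm along x from reader_grip and 28 mm below it, same axes. The reader looks along -z.
- blue_code (a point): Centre of the round white sticker (26 mm, black dot code) on the blue cap (40 mm across) of the clear reagent bottle (body 70 mm across), 142 mm above the worktop; z up. Loose, 0.38 kg. Near it stand two bottles not to be read, also with codes on the cap: a smaller one with a red cap (125 mm tall), an amber one with a black cap (140 mm tall).
- pad_centre (a point): Centre of the upper face of the charging pad, a fixed flat white plate with dark rubber inlay, 220 mm along its x, 100 mm along its y, 6 mm thick, without a rim. x lengthwise, z up. The reader lies on it at the start, its head towards the pad's x.
There are look-alikes about, which are no part of the job. What is shaped like the part that bears blue_code but green is not meant.

How it is judged (in metres and radians):
On the way:
1. the reader is held still over the blue-capped bottle's code for 1 s: code within 18 mm of the window's axis, 20 to 100 mm below the window, reader within 12 degrees of level, slower than 0.03 m/s (x of blue_code in the frame of reader_window between -0.018 and 0.018 m and y of blue_code in the frame of reader_window between -0.018 and 0.018 m and z of blue_code in the frame of reader_window between -0.1 and -0.02 m and angle between reader_window's own z axis and vertical below 0.21 rad and linear speed of reader below 0.03 m/s), for 1 s.
At the end, for the whole second after the job is handed in: The reader lies at rest flat on its pad, window down, its grip centre within 30 mm lengthwise and 25 mm sideways of the pad's centre and its length within 17 degrees of the pad's (either way round); the blue-capped bottle stands upright (x of reader_grip in the frame of pad_centre between -0.03 and 0.03 m and y of reader_grip in the frame of pad_centre between -0.025 and 0.025 m and z of reader_grip in the frame of pad_centre between 0.02 and 0.034 m and angle between the x axis of reader_grip and the x axis of pad_centre, either way round below 0.3 rad and angle between each of reader_grip, blue_code's own z axis and vertical below 0.1 rad and linear speed of reader below 0.01 m/s); the robot touches nothing.
It fails at once if the blue-capped bottle is shifted or tipped (its cap moves more than 20 mm) (distance of blue_code from where it was at the start of the episode above 0.02 m).
It fails at once if the reader is dropped (out of the fingers with its grip centre more than 65 mm above the worktop, 31 mm above its resting height) (height (world z) of reader_grip above 0.065 m and contact force between the fingers and reader below 0.05 N).
It also fails if it takes over 45 s, if anything falls off the work surface, if the arm or the gripper's body presses on something with over 40 N, if the wrist force passes 120 N, or if a joint passes its speed limit or range.

## Working session

There is one attempt and no reset: what is moved stays moved. The work goes in short steps, Python scripts to look and compute and a tool call to move; the robot and the scene stay as the last step left them, time stands still between calls to the robot, and variables do not carry over. Pictures are saved under pics/ and viewed, at most 10 in all, crops included, and the job is handed in when it is done.

Besides the shell and the picture viewer there is one more tool, called after "Emit:" as name(argument=value, ...) on one line, values as JSON. apply_moves: Moves the arm, as the interface text tells. Shifts and turns lie within -1 to 1; 1 stands for 0.2 m of shift or 1.5 rad of turn. Its arguments: {"type":"object","properties":{"moves":{"type":"array","items":{"type":"array","items":{"type":"number","minimum":-1,"maximum":1}}},"grip_force":{"type":"number"}},"required":["moves"]}

```bash
mkdir -p pics
cat > h.py <<'E'
import numpy as np, cv2
from scipy.spatial.transform import Rotation as R
from cell import env, viewer, boxes_of, masks_of
def rot(o):
    o=np.array(o,float)
    if o.shape==(3,3): return o
    if o.shape==(4,): return None
    return R.from_euler('xyz',o,degrees=True).as_matrix()
def ray(cal,uv):
    f=210/np.tan(np.radians(cal['fov_y'])/2)
    K=np.array([[f,0,cal['cx']],[0,f,cal['cy']],[0,0,1]])
    p=cv2.undistortPoints(np.array([[uv]],float),K,np.array([cal['k1'],0,0,0,0.]))[0,0]
    return rot(cal['orientation'])@np.array([p[0],-p[1],-1])
def at(cal,uv,z):
    d=ray(cal,uv);c=np.array(cal['position']);return c+d*(z-c[2])/d[2]
E
python3 - <<'E'
from h import *
print(env.get_obs())
ims=[]
for c in ['scene','top','wrist']:
    cal=viewer.get_calibration(c);print(c,cal)
    im=viewer.read_camera(c);cv2.imwrite(f'pics/{c}0.png',im[:,:,::-1])
    for t,z in [('reader_grip',.034),('reader_window',.006),('blue_code',.142),('pad_centre',.006)]:
        print(t,[(np.round(b['location']),round(b['conf'],2),at(cal,b['location'],z).round(3)) for b in boxes_of(c,t)])
E
```

```text
{'time_s': 0.0, 'qpos': array([64.06296186, 18.44139615, -4.01657461, 83.17420086,  1.29616802,
       78.53980598, -3.25883833]), 'joint_velocities': array([-0.04150471,  0.03012218, -0.07255254, -0.07140829,  0.01354549,
        0.03411296, -0.04381152]), 'effort': array([-2.16248504e-04, -4.91286707e+01, -4.03952440e-01, -3.12526631e+01,
       -6.39117393e-02,  4.34871786e-02,  1.87100641e-04]), 'tool_pos': array([ 0.29220546, -0.5799621 ,  0.19994135]), 'tool_rot': array([-1.79889908e+02,  6.44804057e-03,  2.67491633e+01]), 'force': array([ 0.30314105,  0.10597164, -0.44511448]), 'wrist_torque': array([0.03871535, 0.016216  , 0.00850955]), 'grasp_force': 0.0, 'grip_width': 0.08668708604911948}
scene {'fov_y': 48.73620988144522, 'cx': 277.5715595322847, 'cy': 207.0686765659877, 'k1': 0.05502862351129849, 'position': array([0.06869587, 0.61559488, 0.96163963]), 'orientation': array([  43.05080117,   -1.15724227, -146.17862121])}
reader_grip [(array([334., 175.]), 0.55, array([ 0.469, -0.316,  0.034]))]
reader_window [(array([339., 172.]), 0.7, array([ 0.478, -0.367,  0.006]))]
blu
[... 525 characters left out ...]
9., 224.]), 0.76, array([ 0.479, -0.333,  0.034]))]
reader_window [(array([389., 224.]), 0.86, array([ 0.485, -0.34 ,  0.006]))]
blue_code [(array([165., 186.]), 0.85, array([0.494, 0.241, 0.142])), (array([319., 205.]), 0.82, array([ 0.486, -0.137,  0.142]))]
pad_centre [(array([375., 234.]), 0.93, array([ 0.454, -0.305,  0.006]))]
wrist {'fov_y': 60.23960032190202, 'cx': 279.9949558054729, 'cy': 209.22023151368487, 'k1': -0.04048479201371409, 'position': array([ 0.35040516, -0.55055167,  0.38551379]), 'orientation': array([-1.41459989e+01,  1.54138936e-02, -6.32324141e+01])}
reader_grip []
reader_window []
blue_code []
pad_centre [(array([73.,  6.]), 0.56, array([ 0.356, -0.323,  0.006]))]
```

View pics/scene0.png

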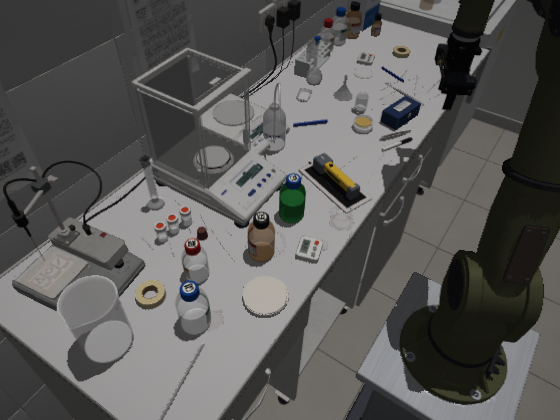

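View pics/top0.png

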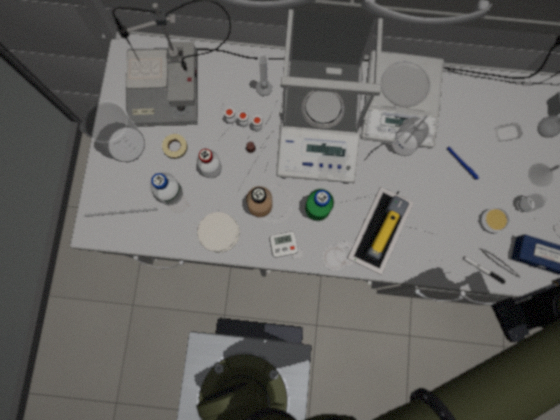

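The scene picture shows a clear bottle with a blue cap at (190,290), in top (160,182). It could be confused with the green bottle with a blue cap at scene (292,183), top (320,198), the red cap at scene (193,245), the black cap at (261,220), and the distant blue cap at (340,12). I choose the clear one. The reader is on its pad at scene (337,178), top (388,225). I check both in one crop sheet.

Run:
```python
from h import *
t=cv2.imread('pics/top0.png');s=cv2.imread('pics/scene0.png')
def crop(im,u,v,w=80,h=60): return cv2.resize(im[v:v+h,u:u+w],(400,300),interpolation=cv2.INTER_CUBIC)
a=np.hstack([crop(t,130,155),cv2.resize(t[180:276,330:458],(400,300),interpolation=cv2.INTER_CUBIC)])
b=np.hstack([crop(s,155,270),crop(s,300,150)])
cv2.imwrite('pics/c1.png',np.vstack([a,b]))
for n,im in (('top',t),('scene',s)):
    cal=viewer.get_calibration(n)
    hsv=cv2.cvtColor(im,cv2.COLOR_BGR2HSV)
    m=cv2.inRange(hsv,(20,120,60),(35,255,255))
    if n=='top': m[:, :330]=0; m[:,460:]=0; 
    else: m[:, :300]=0; m[:,370:]=0;m[:130]=0
    k,l,st,c=cv2.connectedComponentsWithStats(m); i=1+np.argmax(st[1:,4])
    pts=np.argwhere(l==i)[:,::-1].astype(float)
    w=np.array([at(cal,p,.044)[:2] for p in pts]); mu=w.mean(0); U,S,V=np.linalg.svd(w-mu,full_matrices=False)
    q=(w-mu)@V.T
    print(n,'handle',mu,np.degrees(np.arctan2(V[0,1],V[0,0])),np.ptp(q,axis=0), 'mid',mu+V[0]*(q[:,0].max()+q[:,0].min())/2)
    # blue cap blob
    m=cv2.inRange(hsv,(100,110,50),(125,255,255)); k,l,st,c=cv2.connectedComponentsWithStats(m)
    for j in range(1,k):
        if st[j,4]>25: print('blue',c[j],st[j],at(cal,c[j],.14))
```

```text
top handle [ 0.45847125 -0.32338079] 157.38004404007017 [0.11530395 0.0324851 ] mid [ 0.45861625 -0.32344121]
blue [463.4952381 163.8952381] [448 148  30  31 105] [ 0.63026247 -0.48467049  0.14      ]
blue [160.859375 183.359375] [152 174  16  15  64] [0.49890886 0.25306931 0.14      ]
blue [321.60714286 198.4047619 ] [315 190  15  16  84] [ 0.50437989 -0.14291551  0.14      ]
blue [535.65148515 252.62772277] [520 236  40  35 505] [ 0.42812234 -0.66099034  0.14      ]
scene handle [ 0.4549231  -0.31420763] 155.2920091847467 [0.12375186 0.0401451 ] mid [ 0.4572729  -0.31528882]
blue [369.7245509   16.56886228] [363   4  17  26 167] [ 0.75329373 -1.08195997  0.14      ]
blue [341.1    9.05] [337   7   9   5  40] [ 0.87598724 -1.07457381  0.14      ]
blue [392.78947368  73.97368421] [382  67  22  15  38] [ 0.50488738 -0.75064832  0.14      ]
blue [401.12639405 107.53531599] [384  96  36  23 269] [ 0.40458071 -0.59006763  0.14      ]
blue [310.06578947 122.5       ] [294 120  33   6  76] [ 0.59259258 -0.36687862  0.14      ]
blue [293.31746032 179.34920635] [286 174  15  10  63] [ 0.50328909 -0.13563475  0.14      ]
blue [189.64285714 289.38888889] [180 281  19  16 126] [0.50170614 0.26571692 0.14      ]
```

View pics/c1.png

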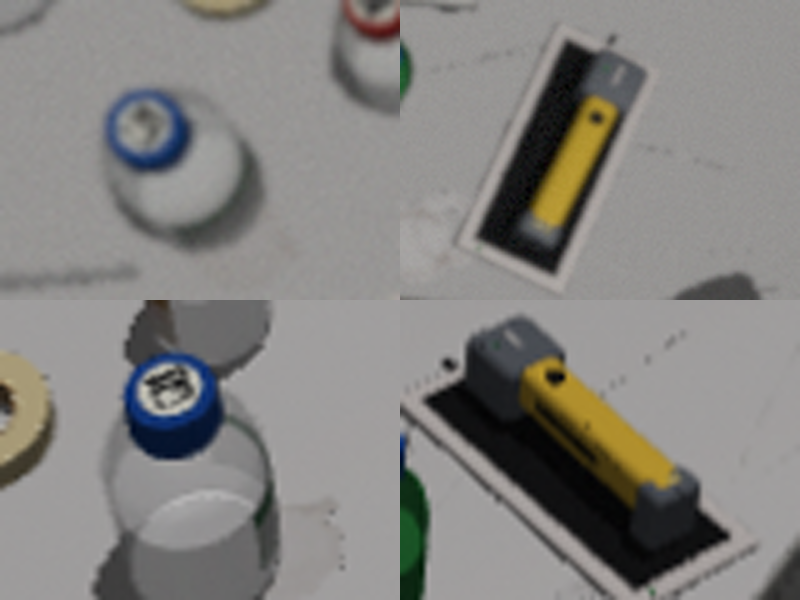

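The crop confirms the clear bottle with a blue cap, sticker at top (159,180.4) and scene (189.4,287.6). The reader's head is at the upper right in the top view, and the reader lies slightly off the pad's middle. Next I work out the pad and code positions and the first move.

```bash
cat >> h.py <<'E'
def move(p,yaw):
    "row to reach tcp p, yaw, tool down; from measured pose"
    o=env.get_obs();T=rot(o['tool_rot']);d=T.T@(np.array(p)-o['tool_pos'])
    r=R.from_matrix(T.T@R.from_euler('xyz',[180,0,yaw],degrees=True).as_matrix()).as_rotvec()
    print('shift',(d/.2).round(3),'turn',(r/1.5).round(3),'deg',np.degrees(r).round(1)); 
def tri(obs):
    A=[];b=[]
    for n,uv in obs:
        c=viewer.get_calibration(n);d=ray(c,uv);d/=np.linalg.norm(d);P=np.eye(3)-np.outer(d,d);A.append(P);b.append(P@np.array(c['position']))
    return np.linalg.lstsq(np.vstack(A),np.hstack(b),rcond=None)[0]
E
python3 - <<'E'
from h import *
ct,cs=viewer.get_calibration('top'),viewer.get_calibration('scene')
print('code',at(ct,(159,180.4),.142),at(cs,(189.4,287.6),.142),tri([('top',(159,180.4)),('scene',(189.4,287.6))]))
P=np.array([at(ct,p,.006) for p in [(381.2,187),(413.2,202.4),(382.8,273.8),(349.2,257.8)]])
print('pad',P.mean(0),np.linalg.norm(P-np.roll(P,1,0),axis=1),[np.degrees(np.arctan2(*(P[i]-P[j])[[1,0]])) for i,j in((0,3),(1,2))])
move([.468,-.327,.2],-22.6); move([.44,-.315,.2],-22.6)
E
```

```text
code [0.50535712 0.25823805 0.142     ] [0.50393974 0.26357829 0.142     ] [0.50742118 0.26039212 0.13476534]
pad [ 0.46806742 -0.32149124  0.006     ] [0.21567153 0.09547036 0.2137516  0.0969553 ] [np.float64(-19.57393452973848), np.float64(-19.1712741554438)]
shift [ 1.354 -0.737  0.005] turn [ 0.    -0.     0.574] deg [ 0.  -0.  49.3]
shift [ 1.256 -0.854  0.005] turn [ 0.    -0.     0.574] deg [ 0.  -0.  49.3]
```

Emit:
apply_moves(moves=[[1,-0.6,0,0,0,0.574,1],[1,-0.6,0,0,0,0.574,1],[1,-0.6,0,0,0,0.574,1],[1,-0.6,0,0,0,0.574,1],[1,-0.6,0,0,0,0.574,1],[1,-0.6,0,0,0,0.574,1],[1,-0.6,0,0,0,0.574,1],[1,-0.6,0,0,0,0.574,1]])

```text
time_s: 1.55
tool_pos: [0.4164, -0.3842, 0.2011]
tool_rot: [180.0, 0.0, -22.5]
force: [0.2, -0.1, -0.9]
grip_width: 0.0873
grasp_force: 0.0
```

Run:
```python
from h import *
move([.45,-.32,.2],-21)
```

```text
shift [ 0.032 -0.361  0.005] turn [ 0.001  0.    -0.017] deg [ 0.   0.  -1.5]
```

Emit:
apply_moves(moves=[[0.03,-0.36,0,0,0,0,1],[0.03,-0.36,0,0,0,0,1],[0.03,-0.36,0,0,0,0,1],[0.03,-0.36,0,0,0,0,1]])

```text
time_s: 1.95
tool_pos: [0.4496, -0.3204, 0.201]
tool_rot: [179.9, 0.0, -22.6]
force: [-1.0, -1.0, -0.0]
grip_width: 0.087
grasp_force: 0.0
```

Run:
```python
from h import *
cal=viewer.get_calibration('wrist');im=viewer.read_camera('wrist')[:,:,::-1].copy();cv2.imwrite('pics/w1.png',im)
print(env.get_obs()['tool_pos'],env.get_obs()['tool_rot'])
hsv=cv2.cvtColor(im,cv2.COLOR_BGR2HSV);m=cv2.inRange(hsv,(20,120,50),(35,255,255))
k,l,st,c=cv2.connectedComponentsWithStats(m); i=1+np.argmax(st[1:,4]);print(st[i],c[i])
pts=np.argwhere(l==i)[:,::-1].astype(float);box=cv2.boxPoints(cv2.minAreaRect(pts.astype(np.float32)));print(box)
W=np.array([at(cal,p,.048)[:2] for p in box]);print(W,W.mean(0),np.linalg.norm(W-np.roll(W,1,0),axis=1))
for a in range(2):
  d=W[a]-W[a+1];print(np.degrees(np.arctan2(d[1],d[0])))
for t in ('pad_centre','reader_grip'):
  for b in masks_of('wrist',t)[:1]:
    q=np.argwhere(b['pixels'])[:,::-1].astype(np.float32);bx=cv2.boxPoints(cv2.minAreaRect(q));W=np.array([at(cal,p,.006 if t[0]=='p' else .04)[:2] for p in bx]);print(t,bx,W,W.mean(0))
```

```text
[ 0.44909946 -0.32114561  0.20095299] [ 1.79936296e+02  1.72415759e-02 -2.26722324e+01]
[ 261  119   33  129 3772] [276.77120891 181.60471898]
[[261. 119.]
 [293. 119.]
 [293. 247.]
 [261. 247.]]
[[ 0.51540228 -0.32978223]
 [ 0.50427243 -0.3565843 ]
 [ 0.3903772  -0.31045235]
 [ 0.40251096 -0.28125726]] [ 0.45314072 -0.31951903] [0.12287849 0.02902111 0.1228832  0.03161616]
67.44879645032579
-22.049840468217123
pad_centre [[213.0078    50.124504]
 [313.11673   43.8677  ]
 [326.8249   263.19843 ]
 [226.71597  269.45523 ]] [[ 0.59500562 -0.31036081]
 [ 0.56259508 -0.40314416]
 [ 0.34297592 -0.33399766]
 [ 0.37931034 -0.22679311]] [ 0.46997174 -0.31857394]
reader_grip [[252.  70.]
 [302.  70.]
 [302. 256.]
 [252. 256.]] [[ 0.5583555  -0.33892104]
 [ 0.54105416 -0.38059637]
 [ 0.37501949 -0.31444214]
 [ 0.3945618  -0.26742433]] [ 0.46724774 -0.32534597]
```

View pics/w1.png

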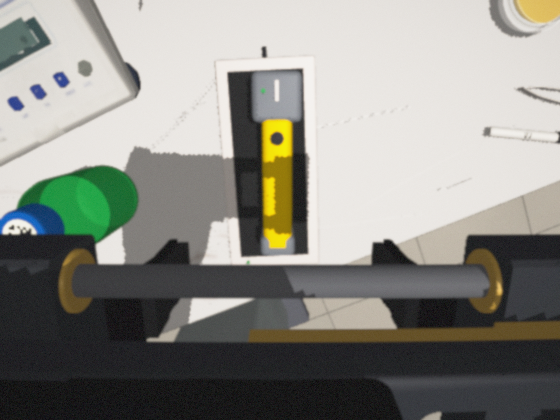

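The wrist view shows the reader straight up the image, handle columns 261–293, head end at row 119, head above it; the pad is turned a few degrees from it. Grip ≈ (0.469,-0.326), yaw ≈ -22.5; pad centre ≈ (0.469,-0.320), yaw ≈ -19.5.

Run:
```python
from h import *
move([.469,-.3265,.08],-22.5);move([.469,-.3265,.017],-22.5)
```

```text
shift [ 0.102 -0.014  0.605] turn [ 0.     0.    -0.003] deg [ 0.   0.  -0.2]
shift [ 0.102 -0.015  0.92 ] turn [ 0.     0.    -0.003] deg [ 0.   0.  -0.2]
```

Emit:
apply_moves(moves=[[0.1,-0.014,0.25,0,0,0,1],[0.1,-0.014,0.5,0,0,0,1],[0.1,-0.014,0.7,0,0,0,1],[0.1,-0.014,0.85,0,0,0,1],[0.1,-0.014,0.92,0,0,0,1],[0.1,-0.014,0.92,0,0,0,1],[0.1,-0.014,0.92,0,0,0,0],[0.1,-0.014,0.92,0,0,0,0],[0.1,-0.014,0.92,0,0,0,0],[0.1,-0.014,0.92,0,0,0,0],[0.1,-0.014,0.92,0,0,0,0],[0.1,-0.014,0.92,0,0,0,0],[0.1,-0.014,0.92,0,0,0,0],[0.1,-0.014,0.92,0,0,0,0]], grip_force=30)

```text
time_s: 3.5
tool_pos: [0.4698, -0.3242, 0.017]
tool_rot: [180.0, 0.0, -22.6]
force: [-0.6, 0.7, 0.1]
grip_width: 0.0311
grasp_force: 0.0
```

Emit:
apply_moves(moves=[[0,0,0,0,0,0,0],[0,0,0,0,0,0,0],[0,0,0,0,0,0,0],[0,0,0,0,0,0,0],[0,0,-0.03,0,0,0,0],[0,0,-0.08,0,0,0,0],[0,0,-0.13,0,0,0,0],[0,0,-0.18,0,0,0,0],[0,0,-0.18,0,0,0,0]])

```text
time_s: 4.4
tool_pos: [0.4713, -0.3251, 0.0554]
tool_rot: [179.9, -0.2, -22.6]
force: [-0.2, 0.0, -0.2]
grip_width: 0.0275
grasp_force: 30.0
```

Emit:
apply_moves(moves=[[0,0,-0.1,0,0,0,0],[0,0,-0.25,0,0,0,0],[0,0,-0.45,0,0,0,0],[0,0,-0.65,0,0,0,0],[0,0,-0.85,0,0,0,0],[0,0,-0.95,0,0,0,0],[0,0,-1,0,0,0,0],[0,0,-1,0,0,0,0]])

```text
time_s: 5.2
tool_pos: [0.4703, -0.3245, 0.254]
tool_rot: [180.0, -0.1, -22.6]
force: [-0.4, -0.1, -1.8]
grip_width: 0.0276
grasp_force: 30.0
```

Run:
```python
from h import *
print(env.get_obs()['force'],env.get_obs()['grasp_force'],env.get_obs()['qpos'])
im=viewer.read_camera('scene')[:,:,::-1];w=viewer.read_camera('wrist')[:,:,::-1]
cv2.imwrite('pics/l1.png',np.hstack([cv2.resize(im[60:270,220:500],(400,300)),cv2.resize(w,(400,300))]))
```

```text
[-0.44391972 -0.12390931 -1.75356776] 29.989383816719055 [ 41.53053648   7.96798302 -10.69215855  89.81814236   1.50084446
  82.2356229  -81.84401748]
```

View pics/l1.png

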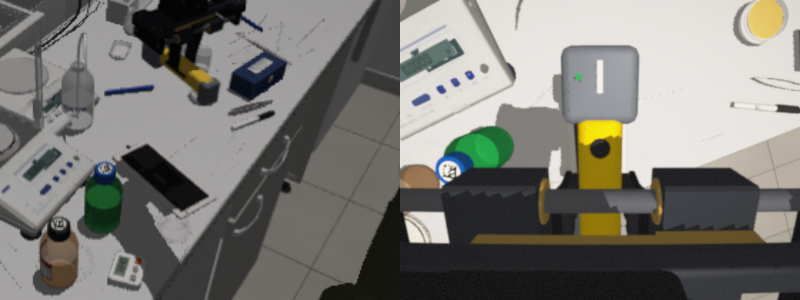

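The reader is held, grip 30 N, head at wrist-crop (600,85), and the pad is empty. Next: the in-hand offset, the pad's exact outline and the transit legs.

Run:
```python
from h import *
cal=viewer.get_calibration('wrist');im=viewer.read_camera('wrist')[:,:,::-1].copy()
o=env.get_obs();p=o['tool_pos'];T=rot(o['tool_rot'])
hsv=cv2.cvtColor(im,cv2.COLOR_BGR2HSV);m=cv2.inRange(hsv,(20,120,50),(35,255,255));m[235:]=0
k,l,st,c=cv2.connectedComponentsWithStats(m);i=1+np.argmax(st[1:,4]);print(st[i])
x,y,w,h=st[i][:4]
for r in (y,y+35):
    xs=np.where(l[r+3]==i)[0];print([(T.T@(at(cal,(u,r),p[2]+.031)-p)).round(4) for u in(xs.min(),xs.max())])
s=viewer.read_camera('top')[:,:,::-1].copy();cv2.imwrite('pics/top2.png',s)
ct=viewer.get_calibration('top')
for n in('top','scene'):
  if n=='scene': viewer.read_camera(n)
  c=viewer.get_calibration(n)
  for b in masks_of(n,'pad_centre')[:1]:
    q=np.argwhere(b['pixels'])[:,::-1].astype(float)
    W=np.array([at(c,u,.006)[:2] for u in q]).astype(np.float32);print(n,b['conf'],cv2.minAreaRect(W))
move([.47,-.13,.255],-5);
```

```text
[ 247  168   64   67 3559]
[array([ 0.0446, -0.0111, -0.0311]), array([ 0.0446,  0.0119, -0.0312])]
[array([ 0.0292, -0.0135, -0.0311]), array([ 0.0293,  0.0131, -0.0311])]
top 0.74 ((0.4579452872276306, -0.30267012119293213), (0.07786525040864944, 0.18669447302818298), 68.55062103271484)
scene 0.7 ((0.467021644115448, -0.3117755055427551), (0.10521518439054489, 0.22534610331058502), 69.05412292480469)
shift [-0.369 -0.897 -0.015] turn [-0.001  0.001 -0.205] deg [ -0.    0.1 -17.6]
```

Emit:
apply_moves(moves=[[-0.03,-0.07,0,0,0,-0.02,0],[-0.08,-0.2,0,0,0,-0.05,0],[-0.15,-0.36,0,0,0,-0.08,0],[-0.22,-0.53,0,0,0,-0.12,0],[-0.29,-0.7,0,0,0,-0.16,0],[-0.36,-0.87,0,0,0,-0.2,0]])

```text
time_s: 6.15
tool_pos: [0.4697, -0.1331, 0.253]
tool_rot: [180.0, 0.0, -5.1]
force: [-0.0, -0.4, -0.9]
grip_width: 0.0275
grasp_force: 30.0
```

Run:
```python
from h import *
move([.46,.06,.255],13)
```

```text
shift [-0.135 -0.957 -0.01 ] turn [ 0.     0.    -0.211] deg [  0.    0.  -18.1]
```

Emit:
apply_moves(moves=[[-0.02,-0.15,0,0,0,-0.03,0],[-0.05,-0.32,0,0,0,-0.07,0],[-0.07,-0.5,0,0,0,-0.11,0],[-0.1,-0.68,0,0,0,-0.15,0],[-0.12,-0.85,0,0,0,-0.19,0],[-0.13,-0.95,0,0,0,-0.21,0],[-0.13,-0.95,0,0,0,-0.21,0]])

```text
time_s: 6.85
tool_pos: [0.4617, 0.0593, 0.2532]
tool_rot: [-180.0, -0.0, 13.0]
force: [-0.4, -0.8, -0.9]
grip_width: 0.0276
grasp_force: 30.0
```

Run:
```python
from h import *
c=viewer.get_calibration('wrist');o=env.get_obs();im=viewer.read_camera('wrist')[:,:,::-1];cv2.imwrite('pics/w3.png',im)
print([(np.round(b['location']),b['conf'],at(c,b['location'],.142).round(3)) for b in boxes_of('wrist','blue_code')])
move([.447,.2265,.255],30)
```

```text
[(array([83., 94.]), 0.91, array([0.509, 0.231, 0.142])), (array([481., 186.]), 0.85, array([ 0.51 , -0.102,  0.142]))]
shift [ 0.114 -0.853 -0.012] turn [ 0.001  0.    -0.202] deg [  0.1   0.  -17.4]
```

View pics/w3.png

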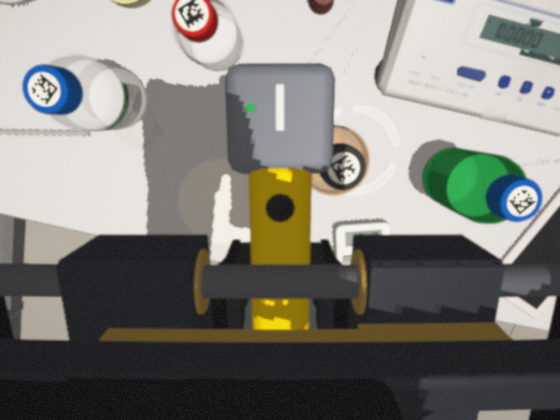

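The wrist view shows the clear bottle's sticker at (45,88), the red cap at (195,15), black at (343,166) and the green bottle at (520,200).

Run:
```python
from h import *
c=viewer.get_calibration('wrist')
p=at(c,(45,88),.142);print(p)
q=(p+2*np.array([.505,.2605,.142]))/3 if np.linalg.norm(p[:2]-[.505,.2605])<.02 else p
print(q);y=np.radians(30);g=q[:2]-.067*np.array([np.cos(y),np.sin(y)]);print(g)
move([*g,.255],30)
```

```text
[0.50874604 0.25642002 0.142     ]
[0.50624868 0.25914001 0.142     ]
[0.44822498 0.22564001]
shift [ 0.119 -0.848 -0.012] turn [ 0.001  0.    -0.202] deg [  0.1   0.  -17.4]
```

Emit:
apply_moves(moves=[[0.02,-0.13,0,0,0,-0.03,0],[0.05,-0.3,0,0,0,-0.07,0],[0.07,-0.48,0,0,0,-0.11,0],[0.09,-0.63,0,0,0,-0.15,0],[0.11,-0.75,0,0,0,-0.18,0],[0.12,-0.82,0,0,0,-0.2,0],[0.12,-0.845,0,0,0,-0.202,0],[0.12,-0.845,0,0,0,-0.202,0]])

```text
time_s: 7.75
tool_pos: [0.4487, 0.2253, 0.2528]
tool_rot: [180.0, 0.0, 30.0]
force: [0.4, -1.0, -1.7]
grip_width: 0.0277
grasp_force: 30.0
```

Run:
```python
from h import *
move([.448,.2255,.203],30)
```

```text
shift [-0.002 -0.003  0.249] turn [ 0.     0.001 -0.   ] deg [ 0.  0. -0.]
```

Emit:
apply_moves(moves=[[0,0,0.05,0,0,0,0],[0,0,0.12,0,0,0,0],[0,0,0.19,0,0,0,0],[0,0,0.24,0,0,0,0],[0,0,0.25,0,0,0,0],[0,0,0.25,0,0,0,0],[0,0,0.25,0,0,0,0],[0,0,0.25,0,0,0,0],[0,0,0.25,0,0,0,0],[0,0,0.25,0,0,0,0]])

```text
time_s: 8.75
tool_pos: [0.4487, 0.2259, 0.2033]
tool_rot: [180.0, -0.0, 30.0]
force: [0.8, 0.2, -2.4]
grip_width: 0.0275
grasp_force: 30.0
```

Run:
```python
from h import *
im=viewer.read_camera('scene')[:,:,::-1].copy();c=viewer.get_calibration('scene')
o=env.get_obs();T=rot(o['tool_rot']);print(o['tool_pos'])
def proj(w):
    K=None;f=210/np.tan(np.radians(c['fov_y'])/2);v=rot(c['orientation']).T@(np.array(w)-c['position']);a,b=v[0]/-v[2],-v[1]/-v[2];k=1+c['k1']*(a*a+b*b);return c['cx']+f*a*k,c['cy']+f*b*k
win=o['tool_pos']+T@np.array([.067,0,.011]);print(win,proj(win),proj([.506,.259,.142]))
S=5;cr=cv2.resize(im[200:320,110:270],None,fx=S,fy=S,interpolation=cv2.INTER_CUBIC)
for w,col in((win,(0,0,255)),([win[0],win[1],.142],(0,255,255))):
    u,v=proj(w);cv2.circle(cr,(int((u-110+.5)*S),int((v-200+.5)*S)),4,col,-1)
cv2.imwrite('pics/hold.png',cr)
```

```text
[0.44870523 0.22588648 0.20324359]
[0.50672551 0.25940071 0.19226889] (np.float64(186.7939590310708), np.float64(271.41841256636644)) (np.float64(190.123300045981), np.float64(285.5689342453786))
```

View pics/hold.png

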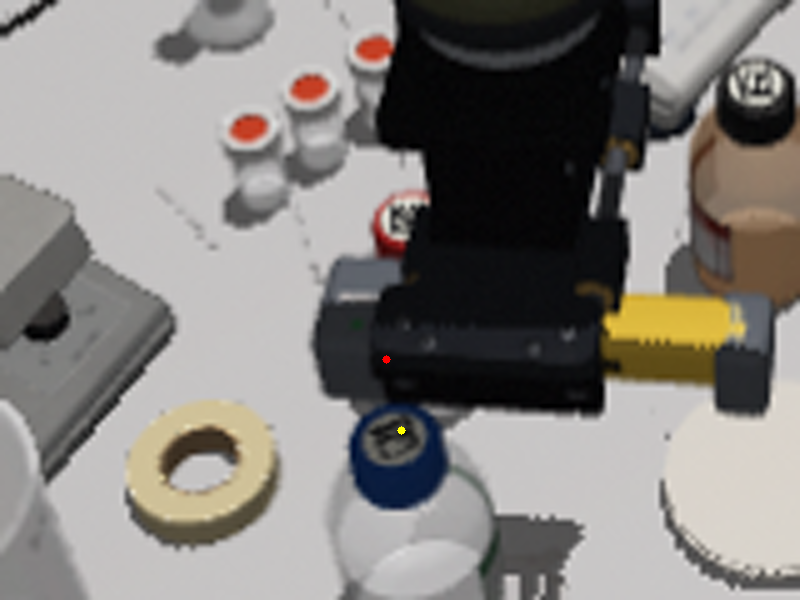

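The overlay shows the window axis meeting the cap plane at (402,430), with the sticker centre at about (392,437). That is within about 6 mm, so I hold here.

Emit:
apply_moves(moves=[[0,0,0,0,0,0,0],[0,0,0,0,0,0,0],[0,0,0,0,0,0,0],[0,0,0,0,0,0,0],[0,0,0,0,0,0,0],[0,0,0,0,0,0,0],[0,0,0,0,0,0,0],[0,0,0,0,0,0,0],[0,0,0,0,0,0,0],[0,0,0,0,0,0,0],[0,0,0,0,0,0,0],[0,0,0,0,0,0,0],[0,0,0,0,0,0,0],[0,0,0,0,0,0,0],[0,0,0,0,0,0,0],[0,0,0,0,0,0,0],[0,0,0,0,0,0,0],[0,0,0,0,0,0,0],[0,0,0,0,0,0,0],[0,0,0,0,0,0,0]])

```text
time_s: 10.8
tool_pos: [0.4486, 0.2258, 0.203]
tool_rot: [180.0, 0.0, 30.0]
force: [-0.1, 0.3, -2.6]
grip_width: 0.0278
grasp_force: 30.0
```

Emit:
apply_moves(moves=[[0,0,-0.05,0,0,0,0],[0,0,-0.12,0,0,0,0],[0,0,-0.2,0,0,0,0],[0,0,-0.25,0,0,0,0],[0,0,-0.25,0,0,0,0]])

```text
time_s: 11.3
tool_pos: [0.4497, 0.2265, 0.2554]
tool_rot: [179.9, -0.2, 30.0]
force: [-0.1, -0.0, -1.8]
grip_width: 0.0277
grasp_force: 30.0
```

Run:
```python
from h import *
move([.46,.06,.255],13)
```

```text
shift [-0.372  0.747  0.001] turn [ 0.    -0.003  0.198] deg [ 0.  -0.2 17. ]
```

Emit:
apply_moves(moves=[[-0.05,0.1,0,0,0,0.03,0],[-0.12,0.24,0,0,0,0.06,0],[-0.2,0.4,0,0,0,0.1,0],[-0.28,0.56,0,0,0,0.15,0],[-0.34,0.68,0,0,0,0.18,0],[-0.37,0.745,0,0,0,0.198,0],[-0.37,0.745,0,0,0,0.198,0]])

```text
time_s: 12.0
tool_pos: [0.4589, 0.0573, 0.2525]
tool_rot: [180.0, 0.1, 12.7]
force: [-0.4, 1.1, -1.5]
grip_width: 0.0274
grasp_force: 30.0
```

Run:
```python
from h import *
move([.47,-.13,.255],-5)
```

```text
shift [-0.152  0.926 -0.012] turn [0.    0.001 0.206] deg [ 0.   0.1 17.7]
```

Emit:
apply_moves(moves=[[-0.02,0.12,0,0,0,0.03,0],[-0.05,0.3,0,0,0,0.07,0],[-0.08,0.48,0,0,0,0.11,0],[-0.11,0.66,0,0,0,0.15,0],[-0.14,0.82,0,0,0,0.19,0],[-0.15,0.92,0,0,0,0.206,0],[-0.15,0.92,0,0,0,0.206,0]])

```text
time_s: 12.7
tool_pos: [0.4712, -0.1286, 0.2526]
tool_rot: [180.0, 0.0, -4.9]
force: [-0.7, 0.1, -2.2]
grip_width: 0.0276
grasp_force: 30.0
```

Run:
```python
from h import *
# refine the (now unoccluded) pad in the top view
im=viewer.read_camera('top')[:,:,::-1]; c=viewer.get_calibration('top')
for n in('top',):
  for b in masks_of(n,'pad_centre')[:1]:
    W=np.array([at(c,u,.006)[:2] for u in np.argwhere(b['pixels'])[:,::-1].astype(float)]).astype(np.float32);print(n,b['conf'],cv2.minAreaRect(W))
move([.468,-.3185,.255],-20.5)
```

```text
top 0.87 ((0.46769341826438904, -0.3188785910606384), (0.10418877005577087, 0.22308602929115295), 70.04293823242188)
shift [ 0.06   0.968 -0.012] turn [-0.001  0.     0.185] deg [-0.1  0.  15.9]
```

Pad confirmed: (0.468, -0.319), yaw -20, at about its known size.

Emit:
apply_moves(moves=[[0.01,0.12,0,0,0,0.03,0],[0.02,0.3,0,0,0,0.06,0],[0.03,0.48,0,0,0,0.1,0],[0.04,0.66,0,0,0,0.14,0],[0.05,0.83,0,0,0,0.17,0],[0.06,0.94,0,0,0,0.183,0],[0.06,0.968,0,0,0,0.183,0],[0.06,0.968,0,0,0,0.183,0]])

```text
time_s: 13.6
tool_pos: [0.4676, -0.3195, 0.2528]
tool_rot: [-179.9, 0.0, -20.4]
force: [-0.6, 0.8, -2.1]
grip_width: 0.0276
grasp_force: 30.0
```

Emit:
apply_moves(moves=[[0,0,0.1,0,0,0,0],[0,0,0.28,0,0,0,0],[0,0,0.46,0,0,0,0],[0,0,0.64,0,0,0,0],[0,0,0.8,0,0,0,0],[0,0,0.92,0,0,0,0],[0,0,0.98,0,0,0,0],[0,0,0.98,0,0,0,0]])

```text
time_s: 14.4
tool_pos: [0.4669, -0.3177, 0.0558]
tool_rot: [-179.9, 0.2, -20.3]
force: [0.4, 0.4, -2.2]
grip_width: 0.0275
grasp_force: 30.0
```

Run:
```python
from h import *
move([.468,-.319,.018],-20.5)
```

```text
shift [0.008 0.004 0.189] turn [-0.001  0.002  0.003] deg [-0.1  0.2  0.2]
```

Emit:
apply_moves(moves=[[0,0,0.05,0,0,0,0],[0,0,0.1,0,0,0,0],[0,0,0.14,0,0,0,0],[0,0,0.165,0,0,0,0],[0,0,0.18,0,0,0,0],[0,0,0.187,0,0,0,0],[0,0,0.19,0,0,0,0],[0,0,0.19,0,0,0,0],[0,0,0.19,0,0,0,0]])

```text
time_s: 15.3
tool_pos: [0.4674, -0.3203, 0.0194]
tool_rot: [180.0, -0.0, -20.4]
force: [-0.3, 0.0, -2.3]
grip_width: 0.0273
grasp_force: 30.0
```

Emit:
apply_moves(moves=[[0,0,0.006,0,0,0,0],[0,0,0.012,0,0,0,0],[0,0,0.012,0,0,0,0],[0,0,0.012,0,0,0,0]])

```text
time_s: 15.7
tool_pos: [0.4674, -0.3203, 0.017]
tool_rot: [180.0, -0.0, -20.4]
force: [-0.4, 0.1, 2.1]
grip_width: 0.0278
grasp_force: 30.0
```

Contact, with the force now pushing upward. Release and rise.

Emit:
apply_moves(moves=[[0,0,0,0,0,0,0.3],[0,0,0,0,0,0,0.6],[0,0,0,0,0,0,1],[0,0,0,0,0,0,1],[0,0,0,0,0,0,1],[0,0,0,0,0,0,1],[0,0,0,0,0,0,1],[0,0,-0.1,0,0,0,1],[0,0,-0.3,0,0,0,1],[0,0,-0.5,0,0,0,1],[0,0,-0.7,0,0,0,1],[0,0,-0.9,0,0,0,1],[0,0,-0.9,0,0,0,1]])

```text
time_s: 17.0
tool_pos: [0.4706, -0.3222, 0.2035]
tool_rot: [179.8, -0.7, -20.4]
force: [0.5, 0.4, 0.6]
grip_width: 0.0869
grasp_force: 0.0
```

Run:
```python
from h import *
w=viewer.read_camera('wrist')[:,:,::-1];s=viewer.read_camera('scene')[:,:,::-1]
cv2.imwrite('pics/end.png',np.hstack([cv2.resize(w,(400,300)),cv2.resize(s,(400,300))]))
```

```text
(no output)
```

View pics/end.png

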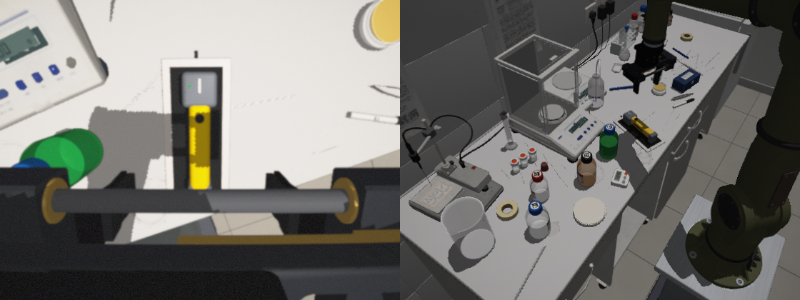

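The reader lies centred and lengthwise on the pad, head at crop (199,88). The blue-capped bottle is upright and where it was, at (537,215) in the right half, and the gripper is clear.

```bash
python3 -c "
from cell import env
print(env.sign_off())"
```

```text
the job is handed in; nothing more can be done
None
```

The job is handed in, though no verdict came back: I held the reader still for about 2 s, roughly 5 cm above the blue-capped bottle's code and about 6 mm off centre, then laid it back on the middle of its pad; the bottle was not disturbed.

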